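# Clamp the green tumbler in the spring nest

### The arm

A 6-joint arm with a two-finger parallel gripper is mounted at the origin on the work surface. World frame = base frame: x ahead of the robot, y to its left, z up, the work surface at z = 0. Lengths are in m, angles in rad, forces in N, time in s.
With the tool pointing down it reaches from about 0.25 to 0.725 m from the base axis. Payload 4 kg.
Tool frame: the origin (TCP) lies midway between the tips of the shut fingers; the grasp point (between the pads) lies 19 mm behind it; z points along the fingers, y is the line along which they close (so a half turn about z gives the same grasp; the last joint's range is limited). The gripper opens to 85 mm and grips with 20 to 120 N. Pads are 22 mm wide; open, the fingers measure 114 mm over their backs; the gripper's body (76 mm by 85 mm) begins 54 mm behind the grasp point. The pads swing forward as they close: fully open they stand 13 mm farther back than shut.
Start: joints at [-1.148, 0.241, 0.005, 1.335, 0, 1.571], TCP at [0.205, -0.456, 0.231] pointing down, gripper open.
Joint ranges: [-2.72, 2.72], [-1.05, 1.87], [-1.09, 1.28], [-1.99, 2.15], [-1.42, 1.44], [-3.14, 3.14]. Speed limits (rad/s): [2.79, 2.79, 3.14, 3.14, 3.14, 3.14].

### API

Orientations are given as a unit quaternion [x, y, z, w].
In Python, from workcell import monitor, vision, job gives the robot as it stands.
- The arm moves only by the tool move_arm, never from a script. Its argument "moves" is a list that holds one entry, the list of rows, each a list of 5 numbers: the shift along the world's x, y, z in m, then the turn about the world's z in degrees, then the opening in per cent of the stroke, from 0 (shut) to 100 (fully open). In form: [[[x, y, z, turn, gripper], ...]]. A call has 1 to 5 rows; each row is the pose to reach, as a shift and turn from the pose commanded when the call began; what a row does not reach only later rows make up. A row lasts 1/8 s, in which the tool goes at most 62.5 mm and 10.7 degrees, less where a joint would pass 70% of its speed; a pose out of reach is approached as far as the arm can. A call with a gripper value outside its range is refused whole. The fingers move at their own pace and stop on an object; the grip force is fixed at half the most. Time passes only in rows, so rows that repeat a pose let the fingers close. It gives the time, the measured TCP pose, the force, the opening and the grip force at its end, in the units of the state.
- monitor.get_obs(): the state, without advancing time (a new reading comes with each control period).
- vision.camera(name): name is "scene" or "side" or "wrist"; returns a dict with "color" (420x560x3 uint8, red, green, blue), "camera_matrix" (3x3 intrinsics, pixels), "eye" and "attitude" of the camera in the world; the wrist camera has in their place "hand_eye" (4x4, takes a point from camera to tool coordinates, whose origin is the TCP and whose axes are the flange's). Camera axes: x right, y up, looking along -z (the intrinsics and any distortion apply to the point x, -y, -z); pixel columns grow to the right and rows downward; lengths in m; the calibration is good to about 2 mm. A picture is of the moment at which its call begins: read the wrist's pose just before it. There is no depth.
- job.job_done(): hands the job in; it is judged then, once.
The state is a dict: "clock": time; "joint_pos": joint angles; "joint_vel": joint speeds; "tau": joint torques, N m; "eef_pos": TCP position; "tool_rot": TCP orientation; "ft_force": force on the tool from outside, world axes, zero at the start; "ft_torque": the same for the moment, N m; "grip_width": finger opening in m; "grasp_force": force on a finger pad.
Only numpy, scipy, OpenCV 4.12 (cv2) and the standard library are available. Lean on these libraries where they do the work, as an engineer would, in place of code of your own. Each camera call takes 0.05 s, during which the arm holds its last target. There are 200 camera calls.

### The job

Clamp the green tumbler upright in the spring nest for inspection: with the tumbler held over the two posts, press the blue sprung jaw back, lower the tumbler into the opened gap until it stands on the base plate, and let go so that the jaw holds it against both posts. Leave the white tumbler standing where it is.

Things in the scene. Friction and masses are not known exactly. Their poses are not given: they have to be found in the camera images.
- green_center (a point): Green straight-sided open plastic tumbler, 54 mm in diameter, 110 mm tall, about 120 g, upright on the bench (z = 0). The point is its centre, 55 mm above its underside. Grip it firmly (40 N) across its diameter, 30 mm below the rim, fingers closing along the seat's x axis to stay clear of jaw and posts.
- white_center (a point): White tumbler of the same shape and size, a bystander. The point is its centre, 55 mm above its underside.
- seat (a point): Spot on the nest's 12 mm base plate (top face, 12 mm above the bench) where the centre of the tumbler's underside belongs. z up; the jaw is pressed back along +y. Two black posts (16 mm diameter, 30 mm tall above the plate) at x = -22 and 22, y = -27 mm; the seated tumbler touches both. Grey spring housing behind the jaw, front at y = 81 mm, 46 mm tall above the plate.
- jaw (a joint): How far the blue jaw (upright plate, 60 mm wide, top 85 mm above the base plate) is pressed back, 0 to 0.06 m; face at seat y = -7 mm at 0, +27 mm (0.034) on a seated tumbler. Light spring, 2 to 4.5 N, closes at once. Start with tumbler at seat y = -62 mm, underside 42 mm above the plate (over posts, below jaw top), push to y = +14 mm, lower.
There are look-alikes about, which are no part of the job. What is shaped like the part that bears green_center but purple is not meant.

How it is judged:
At the end, for the whole second after the job is handed in: The green tumbler stands upright (within 8 degrees) on the nest's plate (height within 6 mm), its centre within 10 mm in x and 8 mm in y of the seat, the jaw closed on it (0.028 to 0.042 m). The white tumbler is within 30 mm of where it started (x of green_center in the frame of seat between -0.01 and 0.01 m and y of green_center in the frame of seat between -0.008 and 0.008 m and z of green_center in the frame of seat between 0.049 and 0.061 m and angle between green_center's own z axis and vertical below 0.14 rad and distance of white_center from where it was at the start of the episode below 0.03 m and value of joint jaw between 0.028 and 0.042 m); the robot touches nothing.
It fails at once if the white tumbler is moved more than 30 mm or knocked over (distance of white_center from where it was at the start of the episode above 0.03 m).
It also fails if it takes over 42 s, if anything falls off the work surface, if the arm or the gripper's body presses on something with over 40 N, if the wrist force passes 120 N, or if a joint passes its speed limit or range.

## Working session

There is one attempt and no reset: what is moved stays moved. The work goes in short steps, Python scripts to look and compute and a tool call to move; the robot and the scene stay as the last step left them, time stands still between calls to the robot, and variables do not carry over. Pictures are saved under pics/ and viewed, at most 10 in all, crops included, and the job is handed in when it is done.

Besides the shell and the picture viewer there is one more tool, called after "Request:" as name(argument=value, ...) on one line, values as JSON. move_arm: Moves the arm, as the interface text tells. Its arguments: {"type":"object","properties":{"moves":{"type":"array","items":{"type":"array","items":{"type":"array","items":{"type":"number"}}}}},"required":["moves"]}

```bash
mkdir -p pics; python3 - <<'E'
from workcell import monitor, vision
import cv2,pickle
o=monitor.get_obs();print(o)
for n in("scene","side","wrist"):
    c=vision.camera(n);pickle.dump(c,open(n+".pkl","wb"))
    cv2.imwrite(f"pics/{n}0.png",c["color"][:,:,::-1])
    print(n,{k:v for k,v in c.items() if k!="color"})
E
```

```text
{'clock': 0.0, 'joint_pos': array([-1.14799526e+00,  2.41388041e-01,  3.75274690e-03,  1.33518656e+00,
       -1.33123007e-05,  1.57081793e+00]), 'joint_vel': array([-5.69866941e-04, -5.16468715e-04,  3.16706850e-04, -3.31606467e-04,
        1.19081720e-03, -6.48117930e-05]), 'tau': array([-1.38636558e-03, -3.72319508e+01,  2.52408171e+01,  1.68984721e-02,
       -1.71358856e-04, -1.40715548e-05]), 'eef_pos': array([ 0.20490312, -0.45541443,  0.23043628]), 'tool_rot': array([ 9.77739764e-01,  2.09818796e-01, -2.19025715e-04, -9.88815760e-04]), 'ft_force': array([-0.21200322,  0.32524884, -0.01764799]), 'ft_torque': array([ 0.00737561, -0.00697189, -0.00272577]), 'grasp_force': 0.0, 'grip_width': 0.08547279877184587}
scene {'camera_matrix': array([[424.53622881,   0.        , 285.96344556],
       [  0.        , 424.53622881, 212.69141336],
       [  0.        ,   0.        ,   1.        ]]), 'eye': array([1.02547762, 0.20427138, 0.71269015]), 'attitude': array([0.1792984 , 0.30120439, 0.81620261, 0.45928347])}
side {'camera_matrix': array([[382.2406455 ,   0.        , 277.59943839],
       [  0.        , 382.2406455 , 217.02300017],
       [  0.        ,   0.        ,   1.        ]]), 'eye': array([ 0.35828271, -0.56120421,  0.53843258]), 'attitude': array([ 0.40808626, -0.0590175 , -0.13899106,  0.90036883])}
wrist {'camera_matrix': array([[294.60774374,   0.        , 280.09502996],
       [  0.        , 294.60774374, 207.7567714 ],
       [  0.        ,   0.        ,   1.        ]]), 'hand_eye': array([[-6.08080762e-04,  9.65376891e-01,  2.60858368e-01,
         6.59000955e-02],
       [ 9.99999136e-01,  2.82938384e-04,  1.28398434e-03,
         6.95813368e-04],
       [ 1.16572196e-03,  2.60858923e-01, -9.65376229e-01,
        -1.42232773e-01],
       [ 0.00000000e+00,  0.00000000e+00,  0.00000000e+00,
         1.00000000e+00]])}
```

View pics/scene0.png

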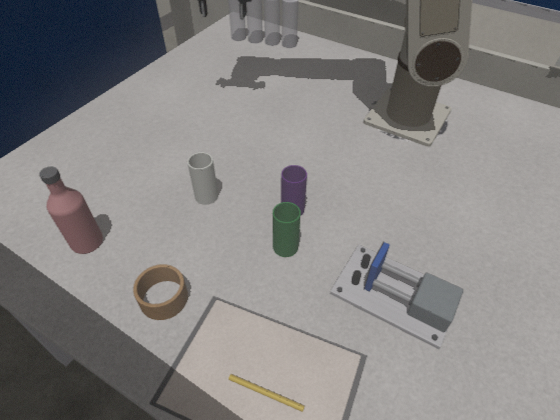

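View pics/side0.png

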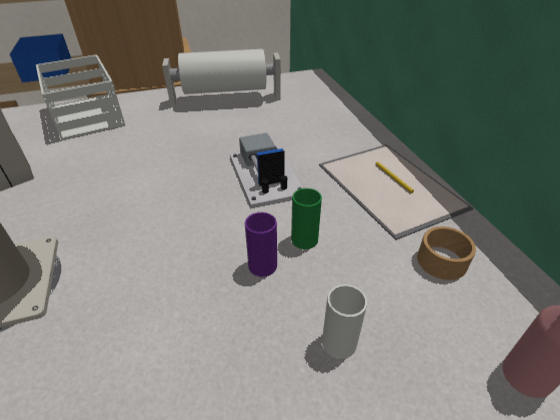

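The scene view shows white (203,180), purple (293,192) and green (286,230) tumblers, with the nest at about (395,290). The side view shows green at (306,220), purple at (262,245), white at (343,322) and the nest at (265,170). I'll enlarge both.

```bash
python3 - <<'E'
import cv2
a=cv2.imread("pics/scene0.png")[150:350,260:480]; b=cv2.imread("pics/side0.png")[125:285,220:340]
cv2.imwrite("pics/c1.png",cv2.resize(a,None,fx=3.6,fy=3,interpolation=2)[:600,:800])
cv2.imwrite("pics/c1.png",cv2.resize(a,None,fx=3,fy=3,interpolation=2))
cv2.imwrite("pics/c2.png",cv2.resize(b,None,fx=3.75,fy=3.75,interpolation=2))
E
```

```text
(no output)
```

View pics/c1.png

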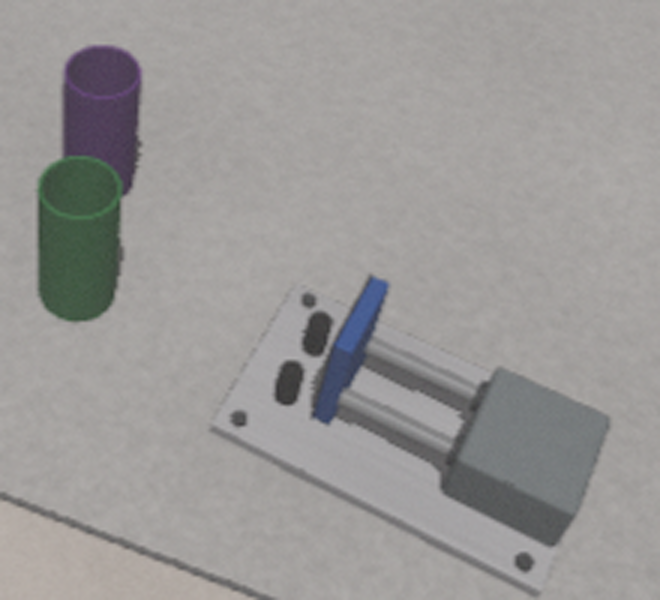

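View pics/c2.png

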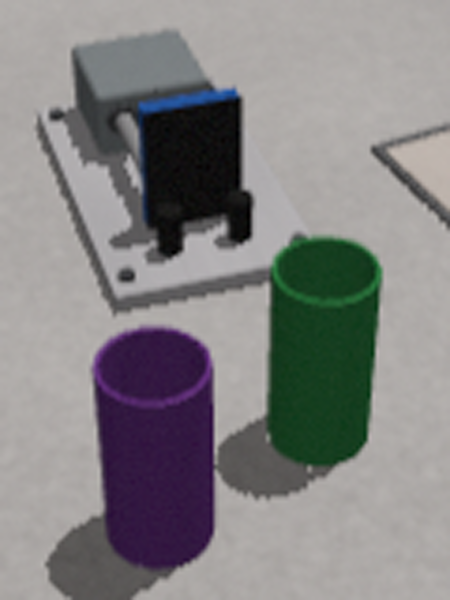

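Scene crop: green rim centre (80,187), post tops about (321,319) and (292,368). Side crop: green rim (326,271), post tops (168,212) and (239,200), jaw face top corners (140,108) and (241,97). Next I'll triangulate these.

```bash
cat > h.py <<'E'
import numpy as np,pickle
from scipy.spatial.transform import Rotation as R
from scipy.optimize import least_squares as ls
C={n:pickle.load(open(n+".pkl","rb")) for n in("scene","side")}
F={"scene":(3,260,150),"side":(3.75,220,125)}
def px(n,p):
    s,a,b=F[n]; return np.array([(p[0]+.5)/s-.5+a,(p[1]+.5)/s-.5+b])
def proj(n,P):
    c=C[n];q=R.from_quat(c["attitude"]).inv().apply(np.asarray(P,float)-c["eye"])
    K=c["camera_matrix"];return np.array([K[0,2]+K[0,0]*q[0]/-q[2],K[1,2]+K[1,1]*q[1]/q[2]])
def point(obs,z):
    f=lambda v:np.concatenate([proj(n,[v[0],v[1],z])-p for n,p in obs])
    r=ls(f,[.5,0]);return r.x,r.fun
E
python3 - <<'E'
from h import *
np.set_printoptions(precision=4,suppress=True)
for nm,a,b,A,B in (("green",(80,187),(326,271),(77,300),(318,440)),("purple",(102,72),(153,366),None,None)):
    print(nm,point([("scene",px("scene",a)),("side",px("side",b))],.11))
print("white",point([("scene",(202.5,162)),("side",(346,303))],.11))
obs=[("side",(168,212),(-22,-27,42)),("side",(239,200),(22,-27,42)),("scene",(321,319),(-22,-27,42)),("scene",(292,368),(22,-27,42)),
("side",(140,108),(-30,-7,97)),("side",(241,97),(30,-7,97))]
def f(v):
    Rz=R.from_euler("z",v[2])
    return np.concatenate([proj(n,Rz.apply(np.array(P)/1e3)+[v[0],v[1],0])-px(n,p) for n,p,P in obs])
r=ls(f,[.45,.1,0]);print(r.x,np.degrees(r.x[2]));print(r.fun.reshape(-1,2))
E
```

```text
green (array([ 0.5678, -0.0577]), array([ 0.0748, -0.3757,  0.2292, -0.2745]))
purple (array([ 0.4701, -0.0984]), array([ 0.1499, -0.4369,  0.2513, -0.1442]))
white (array([ 0.5372, -0.2875]), array([-2.3738, -2.9175, -0.4658, -2.14  ]))
[ 0.5544  0.1306 -0.0244] -1.3953330495275975
[[-0.1915 -0.4375]
 [-0.0215 -0.5428]
 [ 0.6294  0.0055]
 [ 0.2631 -0.137 ]
 [ 0.5617  1.8008]
 [ 0.4087  0.4889]]
```

Request:
move_arm(moves=[[[0.04,0.044,0,10,100],[0.08,0.088,0,20,100],[0.12,0.132,0,30,100],[0.16,0.176,0,40,100],[0.2,0.22,0,50,100]]])

```text
clock: 0.78
eef_pos: [0.4061, -0.2344, 0.2312]
tool_rot: [0.796, 0.606, -0.0, 0.0]
ft_force: [1.4, -0.4, -0.4]
grip_width: 0.0854
grasp_force: 0.0
```

Request:
move_arm(moves=[[[0.04,0.044,0,10,100],[0.08,0.088,0,14.4,100],[0.12,0.132,0,14.4,100],[0.163,0.1775,0,14.4,100],[0.163,0.1775,0,14.4,100]]])

```text
clock: 1.4
eef_pos: [0.5701, -0.0549, 0.2297]
tool_rot: [0.713, 0.701, -0.0, -0.001]
ft_force: [-0.4, -0.7, 0.4]
grip_width: 0.0855
grasp_force: 0.0
```

```bash
python3 - <<'E'
from workcell import monitor, vision
import cv2,pickle
o=monitor.get_obs();print(o["clock"],o["eef_pos"],o["tool_rot"],o["ft_force"])
c=vision.camera("wrist");pickle.dump((o,c),open("w1.pkl","wb"))
cv2.imwrite("pics/w1.png",c["color"][:,:,::-1])
from h import *
# plate yaw from front edge and long edge, z=12mm
def back(n,p,z):
    f=lambda v:proj(n,[v[0],v[1],z])-px(n,p)
    return ls(f,[.5,0]).x
a=back("scene",(211,428),.012);b=back("scene",(538,590),.012);e=back("scene",(296,287),.012);print(a,b,e)
d=b-a;print("yaw long",-np.degrees(np.arctan2(d[0],d[1])));d=a-e;print("yaw front",np.degrees(np.arctan2(d[1],d[0])))
E
```

```text
1.4 [ 0.57012158 -0.05486282  0.22973718] [ 7.13389526e-01  7.00767400e-01 -9.80424896e-05 -6.52287353e-04] [-0.38631636 -0.74152207  0.41051152]
[0.62359664 0.07336941] [0.6200974  0.28282745] [0.49461595 0.07298102]
yaw long 0.9571033667891504
yaw front 0.17253282577453283
```

View pics/w1.png

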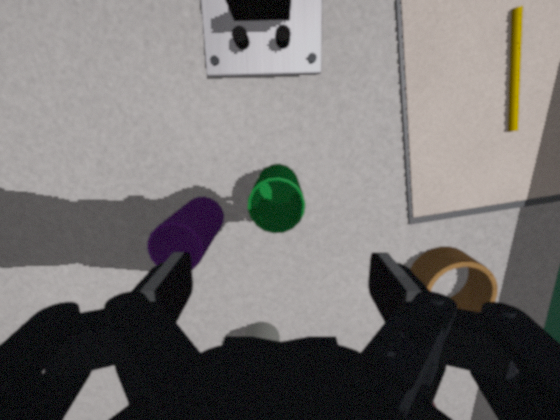

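The wrist view shows the green rim centre at (276,205) and the nest plate front corners at (208,75) and (322,73). The posts stand at (240,38) and (283,36).

```bash
cat >> h.py <<'E'
def wback(o,c,p,z):
    K=c["camera_matrix"];H=c["hand_eye"]
    d=np.array([(p[0]-K[0,2])/K[0,0],-(p[1]-K[1,2])/K[1,1],-1])
    T=R.from_quat(o["tool_rot"]);d=T.apply(H[:3,:3]@d);e=T.apply(H[:3,3])+o["eef_pos"]
    return e+d*(z-e[2])/d[2]
E
python3 - <<'E'
from h import *
import cv2
o,c=pickle.load(open("w1.pkl","rb"))
for n,p,z in (("green",(276.3,204.5),.11),("cornL",(208,75),.012),("cornR",(322,72.5),.012),("top corner L",(202,0),.012),("R",(321,0),.012)):print(n,wback(o,c,p,z)[:2])
a=c["color"][0:100,180:340,::-1];cv2.imwrite("pics/c3.png",cv2.resize(a,None,fx=5,fy=5,interpolation=2))
E
```

```text
green [ 0.56659451 -0.05682782]
cornL [0.49085716 0.07037801]
cornR [0.61948664 0.0705731 ]
top corner L [0.49050725 0.14413072]
R [0.61711603 0.14172294]
```

View pics/c3.png

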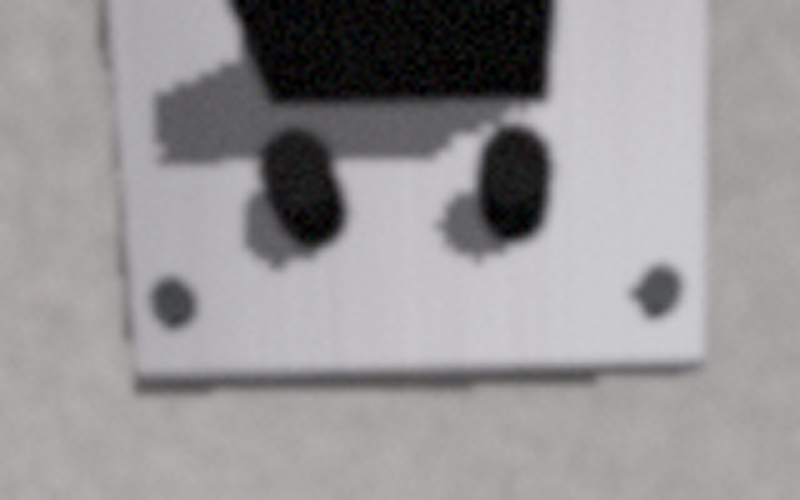

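Request:
move_arm(moves=[[[-0.001,0.001,-0.045,0.5,100],[-0.001,0.001,-0.09,0.5,100],[-0.001,0.001,-0.135,0.5,100],[-0.001,0.001,-0.173,0.5,100],[-0.001,0.001,-0.173,0.5,100]]])

```text
clock: 2.08
eef_pos: [0.563, -0.0584, 0.0553]
tool_rot: [0.713, 0.701, -0.003, -0.003]
ft_force: [-0.7, 0.7, 1.0]
grip_width: 0.0855
grasp_force: 0.0
```

Request:
move_arm(moves=[[[0,0,0,0,40],[0,0,0,0,30],[0,0,0,0,20],[0,0,0,0,20],[0,0,0,0,20]]])

```text
clock: 2.7
eef_pos: [0.5685, -0.0579, 0.061]
tool_rot: [0.713, 0.702, 0.001, 0.002]
ft_force: [-2.8, -0.5, 7.3]
grip_width: 0.0534
grasp_force: 62.1
```

Request:
move_arm(moves=[[[0,0,0.02,0,20],[0,0,0.045,0,20],[0,0,0.065,0,20],[0,0,0.065,0,20],[0,0,0.065,0,20]]])

```text
clock: 3.32
eef_pos: [0.5669, -0.0574, 0.123]
tool_rot: [0.712, 0.702, -0.0, -0.0]
ft_force: [-0.3, 0.1, -1.1]
grip_width: 0.0529
grasp_force: 62.6
```

Request:
move_arm(moves=[[[-0.003,0.03,0,0.3,20],[-0.007,0.065,0,0.3,20],[-0.011,0.1,0,0.3,20],[-0.013,0.12,0,0.3,20],[-0.013,0.12,0,0.3,20]]])

```text
clock: 3.95
eef_pos: [0.5537, 0.0634, 0.1226]
tool_rot: [0.71, 0.704, -0.001, -0.0]
ft_force: [-0.7, 0.0, -0.7]
grip_width: 0.0528
grasp_force: 62.6
```

Request:
move_arm(moves=[[[0,0,0,0,20],[0,0,0,0,20]]])

```text
clock: 4.2
eef_pos: [0.5543, 0.0614, 0.1232]
tool_rot: [0.711, 0.703, -0.0, 0.0]
ft_force: [-0.8, 1.0, -1.6]
grip_width: 0.0528
grasp_force: 62.6
```

```bash
python3 - <<'E'
from workcell import monitor, vision
import cv2,pickle,numpy as np
o=monitor.get_obs();print(o["clock"],o["eef_pos"],o["tool_rot"],o["ft_force"],o["grip_width"])
a=[]
for n in("scene","side"):
    c=vision.camera(n);pickle.dump(c,open(n+"2.pkl","wb"));a.append(c["color"][:,:,::-1])
A=cv2.resize(a[0][170:350,320:480],None,fx=2.5,fy=2.5,interpolation=2)
B=cv2.resize(a[1][80:260,210:370],None,fx=2.5,fy=2.5,interpolation=2)
cv2.imwrite("pics/d1.png",np.hstack([A,B]))
E
```

```text
4.2 [0.5543026  0.06142647 0.12320656] [ 7.11204584e-01  7.02985074e-01 -1.32907686e-04  8.80209283e-05] [-0.75925921  0.96818938 -1.60051731] 0.05278709965945395
```

View pics/d1.png

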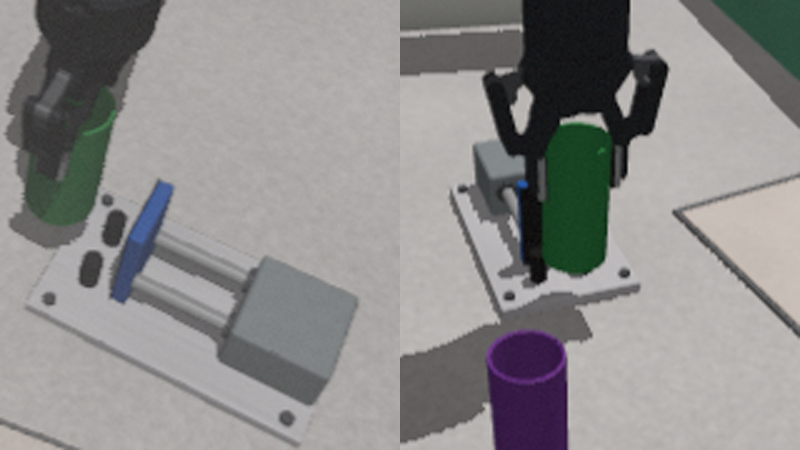

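The side view shows green held upright with its lowest point at (572,275). The scene view shows the jaw and posts clear of it. I'll check the underside height.

```bash
python3 - <<'E'
from h import *
t=np.linspace(0,2*np.pi,73)
for z in(.054,.058,.062,.066):
    r=[]
    for zz in(z,z+.11):
        P=np.array([proj("side",[.5543+.027*np.cos(a),.0610+.027*np.sin(a),zz]) for a in t]);P=(P-[210,80])*2.5+[400,0]
        r+=[P.min(0).round(),P.max(0).round()]
    print(z,r)
E
```

```text
0.054 [array([543., 245.]), array([607., 283.]), array([539., 132.]), array([609., 167.])]
0.058 [array([543., 242.]), array([607., 280.]), array([539., 127.]), array([609., 163.])]
0.062 [array([543., 238.]), array([607., 276.]), array([539., 123.]), array([609., 158.])]
0.066 [array([543., 234.]), array([607., 272.]), array([539., 118.]), array([610., 153.])]
```

Request:
move_arm(moves=[[[0,0,-0.008,0,20],[0,0.015,-0.008,0,20],[0,0.03,-0.008,0,20],[0,0.045,-0.008,0,20],[0,0.055,-0.008,0,20]]])

```text
clock: 4.92
eef_pos: [0.554, 0.1182, 0.1153]
tool_rot: [0.71, 0.704, -0.001, 0.001]
ft_force: [-0.4, -4.1, -0.7]
grip_width: 0.0528
grasp_force: 62.9
```

Request:
move_arm(moves=[[[0,0.01,0,0,20],[0,0.02,0,0,20],[0,0.028,0,0,20],[0,0.028,0,0,20],[0,0.028,0,0,20]]])

```text
clock: 5.55
eef_pos: [0.5539, 0.1454, 0.1152]
tool_rot: [0.711, 0.704, -0.0, -0.0]
ft_force: [-2.4, -3.8, 0.0]
grip_width: 0.053
grasp_force: 63.0
```

```bash
python3 - <<'E'
from workcell import monitor, vision
import cv2,pickle,numpy as np
o=monitor.get_obs();print(o["clock"],o["eef_pos"],o["tool_rot"],o["ft_force"],o["ft_torque"],o["grip_width"])
a=[]
for n in("scene","side"):
    c=vision.camera(n);a.append(c["color"][:,:,::-1])
A=cv2.resize(a[0][170:350,320:480],None,fx=2.5,fy=2.5,interpolation=2)
B=cv2.resize(a[1][80:260,190:350],None,fx=2.5,fy=2.5,interpolation=2)
cv2.imwrite("pics/d2.png",np.hstack([A,B]))
E
```

```text
5.55 [0.55391845 0.14540731 0.11524639] [ 7.10679715e-01  7.03515651e-01 -2.13106371e-04 -1.61510889e-04] [-2.37590558 -3.83187014  0.03450614] [-0.89640116  0.41216621  0.07809308] 0.05299683050921988
```

View pics/d2.png

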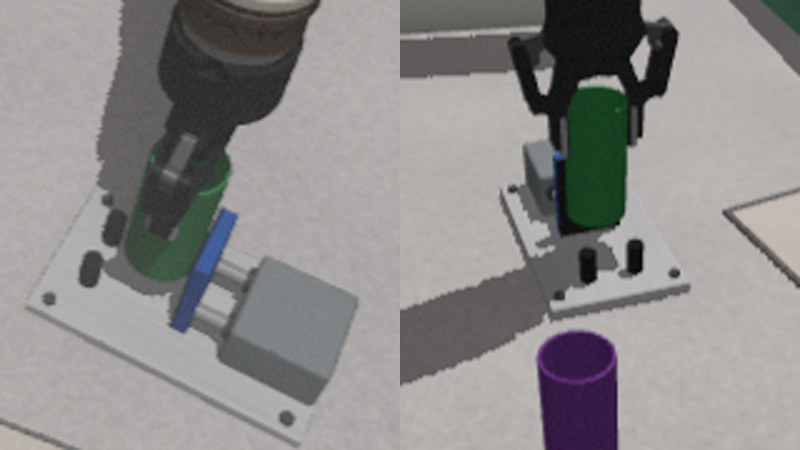

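The tumbler is past both posts in y and the jaw is pressed back. Lower it now.

Request:
move_arm(moves=[[[0,0,-0.012,0,20],[0,0,-0.024,0,20],[0,0,-0.034,0,20],[0,0,-0.038,0,20],[0,0,-0.038,0,20]]])

```text
clock: 6.28
eef_pos: [0.5535, 0.1453, 0.0762]
tool_rot: [0.711, 0.704, -0.001, -0.0]
ft_force: [0.3, -4.1, -3.9]
grip_width: 0.0528
grasp_force: 62.8
```

Request:
move_arm(moves=[[[0,0,-0.002,0,20],[0,0,-0.003,0,20],[0,0,-0.003,0,20]]])

```text
clock: 6.65
eef_pos: [0.5542, 0.1456, 0.0745]
tool_rot: [0.711, 0.704, 0.0, 0.0]
ft_force: [-0.2, -4.1, 0.5]
grip_width: 0.053
grasp_force: 62.9
```

Request:
move_arm(moves=[[[0,0,-0.001,0,20],[0,0,-0.0015,0,20],[0,0,-0.0015,0,20]]])

```text
clock: 7.02
eef_pos: [0.5545, 0.1456, 0.0732]
tool_rot: [0.711, 0.704, 0.0, 0.0]
ft_force: [-0.7, -3.6, 3.0]
grip_width: 0.0527
grasp_force: 63.0
```

Request:
move_arm(moves=[[[0,0,-0.001,0,20],[0,0,-0.001,0,20]]])

```text
clock: 7.28
eef_pos: [0.5545, 0.1457, 0.0731]
tool_rot: [0.711, 0.704, 0.001, 0.0]
ft_force: [-2.8, -4.2, 7.5]
grip_width: 0.053
grasp_force: 63.6
```

The tumbler is on the plate. I'll bring it back towards the posts under light contact, then check the force.

Request:
move_arm(moves=[[[0,-0.004,0.001,0,20],[0,-0.008,0.001,0,20],[0,-0.012,0.001,0,20],[0,-0.013,0.001,0,20],[0,-0.013,0.001,0,20]]])

```text
clock: 7.9
eef_pos: [0.5546, 0.1326, 0.0731]
tool_rot: [0.711, 0.704, 0.0, 0.0]
ft_force: [-0.1, -0.5, 4.9]
grip_width: 0.053
grasp_force: 62.4
```

Request:
move_arm(moves=[[[0,0,0,0,40],[0,0,0,0,70],[0,0,0,0,100],[0,0,0,0,100],[0,0,0,0,100]]])

```text
clock: 8.52
eef_pos: [0.554, 0.1325, 0.0725]
tool_rot: [0.711, 0.704, -0.0, -0.0]
ft_force: [0.7, -1.1, 0.0]
grip_width: 0.0857
grasp_force: 0.0
```

Request:
move_arm(moves=[[[0,0,0.03,0,100],[0,0,0.07,0,100],[0,0,0.11,0,100],[0,-0.04,0.15,0,100],[0,-0.1,0.15,0,100]]])

```text
clock: 9.15
eef_pos: [0.5567, 0.033, 0.227]
tool_rot: [0.709, 0.705, 0.003, 0.003]
ft_force: [1.1, -0.8, -0.9]
grip_width: 0.0857
grasp_force: 0.0
```

```bash
python3 - <<'E'
from workcell import monitor, vision
import cv2,numpy as np
o=monitor.get_obs();print(o["clock"],o["eef_pos"],o["ft_force"])
a=[]
for n in("scene","side"):
    c=vision.camera(n);a.append(c["color"][:,:,::-1])
A=cv2.resize(a[0][170:350,320:480],None,fx=2.5,fy=2.5,interpolation=2)
B=cv2.resize(a[1][80:260,190:350],None,fx=2.5,fy=2.5,interpolation=2)
cv2.imwrite("pics/d3.png",np.hstack([A,B]))
from h import *
t=np.linspace(0,2*np.pi,73)
for n,off in(("scene",[320,170,0]),("side",[190,80,400])):
  for z in(.012,.122):
    P=np.array([proj(n,[.554+.027*np.cos(a),.130+.027*np.sin(a),z]) for a in t]);P=(P-off[:2])*2.5+[off[2] or 0,0]
    print(n,z,P.min(0).round(),P.max(0).round())
E
```

```text
9.15 [0.55668056 0.03303277 0.22699848] [ 1.10454299 -0.81143094 -0.91515054]
scene 0.012 [ 96. 243.] [166. 303.]
scene 0.122 [119. 156.] [197. 219.]
side 0.012 [573. 241.] [631. 276.]
side 0.122 [568. 138.] [631. 170.]
```

View pics/d3.png

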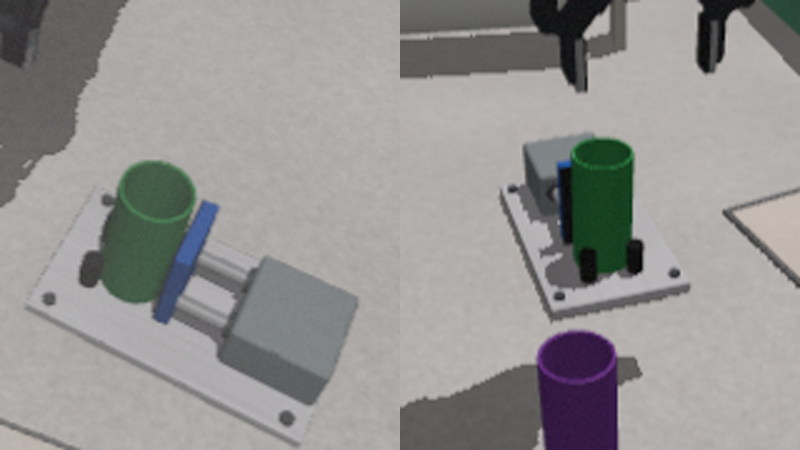

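The tumbler sits between the jaw and both posts, with its rim where expected. The base looks slightly offset, so I'll wait briefly and measure tilt and position from the silhouette.

Request:
move_arm(moves=[[[0,-0.03,0,0,100],[0,-0.06,0,0,100],[0,-0.06,0,0,100],[0,-0.06,0,0,100],[0,-0.06,0,0,100]]])

```text
clock: 9.88
eef_pos: [0.5541, -0.0264, 0.2226]
tool_rot: [0.71, 0.704, 0.0, -0.0]
ft_force: [-1.2, -1.0, 0.3]
grip_width: 0.0853
grasp_force: 0.0
```

```bash
python3 - <<'E'
from workcell import monitor, vision
import cv2
from h import *
t=np.linspace(0,2*np.pi,49)[:-1]
def mask(img):
    i=img.astype(int);m=((i[...,1]>i[...,0]*1.25+4)&(i[...,1]>i[...,2]*1.2+4)).astype(np.uint8)
    k,l,s,c=cv2.connectedComponentsWithStats(m)
    return l,s,c
def sil(n,v):
    r=R.from_euler("xyz",[v[3],v[4],0])
    P=np.array([r.apply([.027*np.cos(a),.027*np.sin(a),z])+v[:3] for z in(0,.11) for a in t])
    p=np.array([proj(n,q) for q in P]).astype(np.float32);return cv2.convexHull(p)[:,0]
def sup(p):
    th=np.linspace(0,2*np.pi,36,endpoint=False);return (p@np.array([np.cos(th),np.sin(th)])).max(0)
def fit(imgs,g):
    S={}
    for n,img in imgs.items():
        l,s,c=mask(img);u=proj(n,[g[0],g[1],g[2]+.06]);k=l[int(u[1]),int(u[0])]
        y,x=np.nonzero(l==k);print(n,k,len(x),end=" ");h=cv2.convexHull(np.c_[x,y].astype(np.float32))[:,0]
        S[n]=sup(h)+.5
    f=lambda v:np.concatenate([sup(sil(n,v))-S[n] for n in S])
    r=ls(f,list(g)+[0,0],x_scale=[.01,.01,.01,.1,.1],diff_step=1e-3,loss="soft_l1")
    print(r.x[:3].round(4),"tilt deg",np.degrees(r.x[3:]).round(1),"rms",np.sqrt((f(r.x)**2).mean()).round(2))
fit({n:C[n]["color"] for n in C},(.567,-.057,.001))
print(monitor.get_obs()["clock"])
fit({n:vision.camera(n)["color"] for n in C},(.554,.131,.012))
E
```

```text
scene 1 711 side 2133 1585 [ 0.5665 -0.0579  0.001 ] tilt deg [-0.6  1.1] rms 1.32
9.875
scene 1 985 side 1674 1175 [0.5522 0.1325 0.0132] tilt deg [1.  2.9] rms 1.07
```

```bash
python3 -c "
from workcell import job;print(job.job_done())"
```

```text
the job is handed in; nothing more can be done
None
```

I handed the job in at about 10 s: the camera fit has the green tumbler upright (within about 3°) on the nest plate, about 3 mm from the seat, held by the jaw against the posts. I did not measure the jaw opening directly or re-measure the white tumbler, which the arm never went near.

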